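# Stand the flask up, then hold the kettle's reheat paddle level

## Robot

A 6-joint arm with a two-finger parallel gripper is mounted at the origin on the work surface. World frame = base frame: x ahead of the robot, y to its left, z up, the work surface at z = 0. Lengths are in m, angles in rad, forces in N, time in s.
With the tool pointing down it reaches from about 0.325 to 0.775 m from the base axis. Payload 5.5 kg.
Tool frame: the origin (TCP) lies midway between the tips of the shut fingers; the grasp point (between the pads) lies pinch_z behind it (pinch_z is the distance from the TCP to the grasp point, in m); z points along the fingers, y is the line along which they close (so a half turn about z gives the same grasp; the last joint's range is limited). The gripper opens to 88 mm and grips with 3 to 60 N. Pads are 20 mm wide; open, the fingers measure 115 mm over their backs; the gripper's body (75 mm by 178 mm) begins 61 mm behind the grasp point.
Start: joints at [-1.363, 0.091, 1.231, -0, 1.82, -0.057], TCP at [0.157, -0.579, 0.223] pointing down, gripper open.
Joint ranges: [-2.87, 2.87], [-0.86, 2.18], [0.17, 2.46], [-1.51, 4.65], [0.06, 2.69], [-2.65, 2.65]. Speed limits (rad/s): [2.57, 2.57, 3.01, 3.14, 3.14, 3.14].

## Interface

Orientations are given as [roll, pitch, yaw] about the fixed x, y, z axes, in that order (R = Rz(yaw) Ry(pitch) Rx(roll)).
In Python, from workcell import * gives the robot as it stands.
- The arm moves only by the tool step_arm, never from a script. Its argument "steps" is a list of rows, each a list of 3 entries, a list of its own where there are three numbers: the shift along the tool's x, y, z in units of 1000 mm (1.0 is 1000 mm), then the turn, a rotation vector about the tool's x, y, z in units of pi rad (1.0 is pi rad), then the opening, from 0 (shut) to 1 (fully open). In form: [[[dx, dy, dz], [ax, ay, az], jaw], ...]. A call has 1 to 12 rows; each row is the pose to reach, as a shift and turn from the pose commanded when the call began, along the tool's axes at that moment, turning the shorter way round; what a row does not reach only later rows make up. A row lasts 1/8 s, in which the tool goes at most 62.5 mm and 10.7 degrees, less where a joint would pass 70% of its speed; a pose out of reach is approached as far as the arm can. A call with a number of a shift or a turn outside -1 to 1 is refused whole. A call with a gripper value outside its range is refused whole. The fingers move at their own pace and stop on an object; "newtons" is the grip in N (left out, the last holds). Time passes only in rows, so rows that repeat a pose let the fingers close. It gives the time, the measured TCP pose, the force, the opening and the grip force at its end, in the units of the state.
- read_state(): the state, without advancing time (a new reading comes with each control period).
- capture(name): name is "scene" or "side" or "wrist"; returns the picture (420x560x3 uint8, red, green, blue); there is no depth.
- calibration(name): a dict with "camera_matrix" (3x3 intrinsics, pixels), "dist" ([k1, k2, p1, p2, k3] as OpenCV has them; the pictures are not rectified), "rvec" (rotation vector, rad) and "tvec" (3), from world to camera coordinates, as OpenCV has them. Camera axes: x right, y down, z forward; pixel columns grow to the right and rows downward; lengths in m; the calibration is good to about 2 mm. A picture is of the moment at which its call begins: read the wrist's pose just before it. calibration takes no time and is no camera call; for the wrist camera it gives the pose at the moment of the call.
- job_done(): hands the job in; it is judged then, once.
Trained networks look in the newest picture that a camera, given by its name, has taken for a name from the list of things; names that differ only in an ending like _2 or _b are one class to them, and where a whole thing is asked for, a point or a joint stands for the part that bears it (a point fixed in the world has none). Each returns a list of dicts, best first, with "conf" (0 to 1); they miss things now and then, are a little off and sometimes report something else, mostly with a low value. They report only what shows in the picture. A call takes as long as a camera call. They do not tell look-alikes from the thing itself.
- look_for(thing, camera): "box" ([left, top, right, bottom] in pixels, round what is visible of it).
- silhouettes(thing, camera): "region" (420x560 bool, what is visible of it) and "box" ([left, top, right, bottom] in pixels, round what is visible of it).
The state is a dict: "time_s": time; "joint_pos": joint angles; "dq": joint speeds; "effort": joint torques, N m; "ee_pos": TCP position; "eef_rot": TCP orientation; "wrist_force": force on the tool from outside, world axes, zero at the start; "moment": the same for the moment, N m; "gripper_width": finger opening in m; "gripper_force": force on a finger pad.
Only numpy, scipy, OpenCV 4.12 (cv2) and the standard library are available. Lean on these libraries where they do the work, as an engineer would, in place of code of your own. Each camera call takes 0.05 s, during which the arm holds its last target. There are 200 camera calls.

## Task

Get ready to refill the flask: stand the tipped-over white vacuum flask upright on the round cork coaster between the two mugs, its whole foot on the coaster, and let go of it. Then, with the fingertips, press the spring-loaded paddle switch at the front of the kettle's base down about half way, until the paddle lies level (in line with the flat top of the black switch block behind it), and keep it held there: finish while still holding it at level, because it springs back up when let go. Do not knock over or shift the mugs or the other things on the worktop.

Things in the scene. Friction and masses are not known exactly. Their poses are not given: they have to be found in the camera images.
- flask: White flask, 215 mm tall, 0.27-0.4 kg, weight centred 85 mm up. Body 66 mm in diameter to 140 mm up, with a flat grip panel 2 mm proud on its +y side, on which it starts lying, in front of the coaster; cylindrical cap 44 mm in diameter from 155 to 215 mm. Origin: centre of the foot's underside; z points to the cap. Lifted in a light grip across the cap, it swings down between the finger pads.
- coaster: Round cork coaster, 110 mm in diameter, 5 mm thick, fixed to the worktop. Origin: centre of its underside, on the worktop; z up. A mug stands about 115 mm from it along +y and another along -y of its own frame. It may be left or right of the kettle.
- kettle: Chrome kettle (142 mm in diameter, 229 mm high with arched handle) on a black base 160 mm across, fixed. Origin: on the worktop straight below the paddle's hinge; z up; the pot's centre is 120 mm along +x, the paddle sticks out along -x (roughly to the robot). Between them a black switch block, 40 mm long, 50 mm wide, its flat top 49 mm above the worktop.
- paddle (a joint): Grey paddle switch, 75 mm long from its hinge, 40 wide, 8 thick; hinge along the kettle's y, 45 mm above the worktop. Rad: 0 at rest, sloping up 0.45 rad to its free end; grows as that end is pressed down; 0.45 is level (top 49 mm above the worktop, in line with the switch block's top); 0.85 is the lower stop. Spring force 62 mm from the hinge: 4 N at rest, 7.5 N level, 11 N at the stop.
- paddle_tip (a point): Point on the paddle's upper face, 62 mm from the hinge, on its middle line: the place to press. About 76 mm above the worktop at rest, 49 mm when the paddle is level. Moves with the paddle.
- mug_a: White ceramic mug, 80 mm in diameter, 85 mm high, on the coaster's +y side. Its handle is at +y of its own frame. Origin: centre of the underside. Must not be shifted.
- mug_b: White ceramic mug like the other, on the coaster's -y side. Must not be shifted.
- sugar_tin: Steel sugar tin, 84 mm in diameter, 111 mm high, standing far back in the middle. Origin: centre of the underside. Leave alone.
- spoon: Wooden spoon, 250 mm long, lying at one side. Leave alone.
- tea_carton: Cardboard tea carton, 70 x 120 x 85 mm high, at one side. Origin: centre of the underside. Leave alone.
- jam_jar: Jar, 70 mm in diameter, 100 mm high, at the left side. Origin: centre of the underside. Leave alone.
- saucer: White saucer, 140 mm in diameter, at the right side. Origin: centre of the underside. Leave alone.
Not all that is in view belongs to the job. What is shaped like the flask but purple is not meant.

How it is judged:
On the way, in this order (a step that is already met when the one before it is completed fails the run):
1. the flask stands upright on the coaster, let go (horizontal distance between flask and coaster below 0.024 m and angle between flask's own z axis and vertical below 0.08 rad and height (world z) of flask between 0.002 and 0.009 m and linear speed of flask below 0.03 m/s and contact force between the fingers and flask below 0.1 N), for 0.3 s.
2. the paddle is held level by the fingers for a second (value of joint paddle between 0.33 and 0.57 rad and contact force between the fingers and kettle above 1.5 N), for 1 s.
At the end, for the whole second after the job is handed in: The flask stands still and upright (within 0.08 rad) on the coaster, its foot's centre within 24 mm of the coaster's centre, not touched by the fingers; the fingers are still pressing the paddle (more than 1.5 N) and hold it within 0.12 rad of level (joint value 0.33 to 0.57) (all of step 1 and all of step 2); the arm keeps its last pose, push and grip.
It fails at once if a bystander is shifted by more than 35 mm or knocked over (distance of any of mug_a, mug_b, sugar_tin, spoon, tea_carton, jam_jar, saucer from where it was at the start of the episode above 0.035 m or angle between any of mug_a, mug_b, sugar_tin, tea_carton, jam_jar, saucer's own z axis and vertical above 0.5 rad).
It also fails if it takes over 61 s, if anything falls off the work surface, if the arm or the gripper's body presses on something with over 40 N, if the wrist force passes 120 N, or if a joint passes its speed limit or range.

## Working session

There is one attempt and no reset: what is moved stays moved. The work goes in short steps, Python scripts to look and compute and a tool call to move; the robot and the scene stay as the last step left them, time stands still between calls to the robot, and variables do not carry over. Pictures are saved under pics/ and viewed, at most 10 in all, crops included, and the job is handed in when it is done.

Besides the shell and the picture viewer there is one more tool, called after "Call:" as name(argument=value, ...) on one line, values as JSON. step_arm: Moves the arm, as the interface text tells. Shifts and turns lie within -1 to 1; 1 stands for 1000 mm of shift or pi rad of turn. Its arguments: {"type":"object","properties":{"steps":{"type":"array"},"newtons":{"type":"number"}},"required":["steps"]}

```bash
mkdir -p pics
cat > h.py <<'E'
from workcell import *
import numpy as np, cv2
from scipy.spatial.transform import Rotation as R
def cal(n):
    c=calibration(n); return np.array(c["camera_matrix"],float),np.array(c["dist"],float),np.array(c["rvec"],float).ravel(),np.array(c["tvec"],float).ravel()
def ray(c,uv):
    K,d,r,t=c; p=cv2.undistortPoints(np.array(uv,float).reshape(-1,1,2),K,d).reshape(-1,2)
    M=cv2.Rodrigues(r)[0]; return -M.T@t, np.c_[p,np.ones(len(p))]@M
def onz(c,uv,z):
    o,D=ray(c,uv); return o+D*((z-o[2])/D[:,2])[:,None]
def proj(c,P):
    K,d,r,t=c; return cv2.projectPoints(np.array(P,float).reshape(-1,1,3),r,t,K,d)[0].reshape(-1,2)
def save(n,im): cv2.imwrite(f"pics/{n}.png",im[...,::-1])
E
python3 - <<'E'
from h import *
a=capture("scene");b=capture("side")
for cam,im in(("scene",a),("side",b)):
    save(cam+"0",im); c=cal(cam); print(cam,(-cv2.Rodrigues(c[2])[0].T@c[3]).round(3))
    for th in("flask","coaster","kettle","paddle","mug_a"):
        for x in look_for(th,cam)[:3]: print(th,np.round(x["box"]).tolist(),round(x["conf"],2))
print(read_state(), )
try: print(pinch_z)
except Exception as e: print(e)
E
```

```text
scene [ 1.092 -0.949  1.061]
flask [235.0, 113.0, 284.0, 148.0] 0.95
flask [110.0, 210.0, 172.0, 266.0] 0.9
flask [284.0, 151.0, 312.0, 196.0] 0.77
coaster [286.0, 150.0, 313.0, 197.0] 0.65
coaster [339.0, 177.0, 367.0, 199.0] 0.55
kettle [267.0, 230.0, 371.0, 318.0] 0.86
paddle [269.0, 246.0, 300.0, 273.0] 0.76
paddle [149.0, 328.0, 209.0, 377.0] 0.31
mug_a [326.0, 186.0, 354.0, 223.0] 0.78
mug_a [359.0, 146.0, 380.0, 181.0] 0.69
side [0.228 0.875 0.682]
flask [396.0, 172.0, 422.0, 218.0] 0.87
flask [334.0, 321.0, 457.0, 402.0] 0.79
flask [280.0, 206.0, 352.0, 230.0] 0.73
coaster [187.0, 268.0, 231.0, 301.0] 0.75
kettle [200.0, 120.0, 288.0, 202.0] 0.69
kettle [349.0, 144.0, 384.0, 179.0] 0.66
mug_a [202.0, 218.0, 238.0, 267.0] 0.73
mug_a [154.0, 276.0, 194.0, 330.0] 0.63
{'time_s': 0.6, 'joint_pos': array([-1.36272602e+00,  9.10804423e-02,  1.23068371e+00,  8.68254759e-06,
        1.81979760e+00, -5.67023351e-02]), 'dq': array([-0.00015948, -0.00293889, -0.00088379, -0.00049084, -0.00158383,
       -0.00112537]), 'effort': array([ 2.84031075e-04, -4.45873868e+01, -4.06279993e+01,  6.99647865e-02,
        1.93346705e-02, -1.82028481e-05]), 'ee_pos': array([ 0.15701748, -0.57910925,  0.22265214]), 'eef_rot': array([ 3.14156132e+00, -6.64990332e-06,  2.64774787e-01]), 'wrist_force': array([ 0.13895202,  0.24259626, -0.12055375]), 'moment': array([-0.00877978, -0.03650553, -0.03416959]), 'gripper_force': 0.0, 'gripper_width': 0.08785140953998773}
0.0187
```

```bash
python3 -c "
import workcell;print([x for x in dir(workcell) if x[0]!='_'])"
```

```text
['MotionError', 'calibration', 'capture', 'job_done', 'look_for', 'pinch_z', 'read_state', 'silhouettes']
```

View pics/scene0.png

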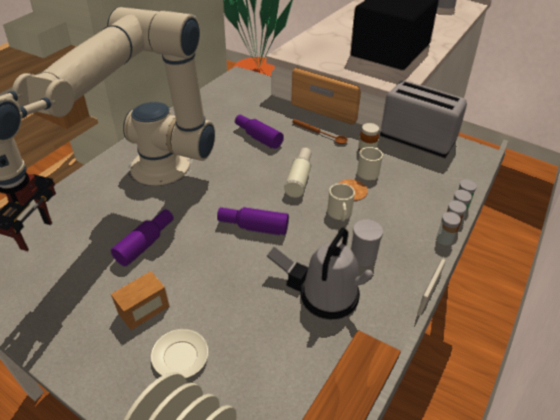

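View pics/side0.png

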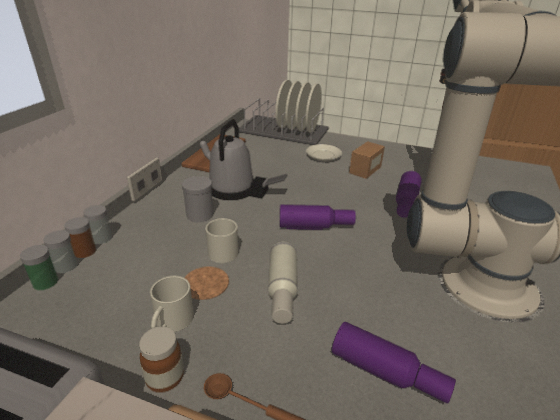

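The white flask is at scene (298,172) / side (283,281). The other flask-shaped things, at scene (259,131), (143,237) and (253,220), are all purple, so they are not meant. The coaster is at scene (353,189) / side (207,282) between the mugs, and the paddle is at scene (283,259) / side (272,182).

```bash
cat > fit.py <<'E'
from h import *
from scipy.optimize import minimize
th=np.linspace(0,2*np.pi,40)
def ring(r,z): return np.c_[r*np.cos(th),r*np.sin(th),0*th+z]
FL=[np.r_[ring(.033,0),ring(.033,.14)],np.r_[ring(.033,.14),ring(.022,.155)],np.r_[ring(.022,.155),ring(.022,.215)]]
def flaskT(p):  # x,y of foot, yaw of axis
    a=R.from_euler('zy',[p[2],np.pi/2]); return [a.apply(q)+[p[0],p[1],.035] for q in FL]
BX=np.array([[-x,y,z] for x in(0,.075) for y in(-.02,.02) for z in(-.004,.004)])
def padT(p): # hinge x,y, kettle yaw
    q=R.from_euler('y',.45).apply(BX)+[0,0,.045]; return [R.from_euler('z',p[2]).apply(q)+[p[0],p[1],0]]
S=4
def mask(c,parts):
    m=np.zeros((420*S,560*S),np.uint8)
    for q in parts: cv2.fillConvexPoly(m,cv2.convexHull(np.round(proj(c,q)*S+S/2-.5).astype(np.int32)),1)
    return m
def fit(obs,T,p0,dx=.03,da=.3):
    obs=[(c,cv2.resize(m.astype(np.uint8),None,fx=S,fy=S,interpolation=0)) for c,m in obs]
    def f(p):
        s=0
        for c,m in obs:
            r=mask(c,T(p)); s-=(r&m).sum()/max(1,(r|m).sum())
        return s
    best=None
    for k in range(2):
        sx=np.array([p0]+[np.array(p0)+d for d in ([dx,0,0],[0,dx,0],[0,0,da])])
        o=minimize(f,p0,method='Nelder-Mead',options=dict(initial_simplex=sx,xatol=1e-4,fatol=1e-4)); p0=o.x; dx/=3;da/=3
    return o.x,o.fun
E
python3 - <<'E'
from fit import *
cs={n:cal(n) for n in("scene","side")}
ims={n:capture(n) for n in cs}
def get(t,n,uv):
    for x in silhouettes(t,n):
        b=x["box"]
        if abs((b[0]+b[2])/2-uv[0])<20 and abs((b[1]+b[3])/2-uv[1])<20: return x["region"]
    print("miss",t,n)
fl={n:get("flask",n,uv) for n,uv in(("scene",(298,172)),("side",(283,281)))}
pd={n:get("paddle",n,uv) for n,uv in(("scene",(283,259)),("side",(270,184)))}
co={n:get("coaster",n,uv) for n,uv in(("scene",(353,189)),("side",(207,282)))}
ob=[(cs[n],m) for n,m in fl.items() if m is not None]
f=onz(cs["scene"],[[296,190]],.035)[0]; g=onz(cs["scene"],[[305,152]],.035)[0]
print("approx foot,cap",f,g)
p,s=fit(ob,flaskT,[f[0],f[1],np.arctan2(*(g-f)[[1,0]])]); print("flask",p,s)
ob=[(cs[n],m) for n,m in pd.items() if m is not None]
h=onz(cs["scene"],[[292,275]],.045)[0]; t=onz(cs["scene"],[[271,252]],.076)[0]
print("hinge,tip approx",h,t)
q,s2=fit(ob,padT,[h[0],h[1],np.arctan2(*(h-t)[[1,0]])]); print("paddle",q,s2)
c=onz(cs["side"],[[207,282]],.005)
print("coaster side c",c, onz(cs["scene"],[[353,189]],.005))
if co["side"] is not None:
    u=np.argwhere(co["side"])[:,::-1].astype(float); w=onz(cs["side"],u,.005)[:,:2]
    (cc,r)=cv2.minEnclosingCircle(w.astype(np.float32)); print("circle",cc,r,w.mean(0))
for n,uvs in(("side",[(222,241),(172,304)]),("scene",[(340,202),(370,163)])):
    for uv in uvs:
        m=get("mug_a",n,uv)
        if m is not None:
            u=np.argwhere(m)[:,::-1].astype(float); print(n,uv,"mug centroid",onz(cs[n],u,.0425)[:,:2].mean(0))
big=[]
for n,x,y in(("scene",225,110),("side",200,150)):
    im=ims[n].copy(); 
    K=3; im=cv2.resize(im[y:y+190,x:x+130],None,fx=K,fy=K,interpolation=2)
    for T,pp in((flaskT,p),(padT,q)):
        for part in T(pp):
            hl=cv2.convexHull(((proj(cs[n],part)-[x,y]+.5)*K).astype(np.int32)); cv2.polylines(im,[hl],True,(255,0,0),1)
    ci=np.c_[cc[0]+.055*np.cos(th),cc[1]+.055*np.sin(th),0*th+.005]
    cv2.polylines(im,[((proj(cs[n],ci)-[x,y]+.5)*K).astype(np.int32)],True,(0,0,255),1)
    big.append(im)
save("fit1",np.hstack(big))
E
```

```text
miss paddle side
approx foot,cap [0.4974006 0.1107356 0.035    ] [0.41618337 0.31016315 0.035     ]
flask [0.38602893 0.17855654 2.42710739] -0.476873160996097
hinge,tip approx [ 0.67612365 -0.21025517  0.045     ] [ 0.59823346 -0.1940953   0.076     ]
paddle [ 0.66154996 -0.1881413   0.12393471] -0.8553657322939128
coaster side c [[0.63074884 0.25407541 0.005     ]] [[0.63950495 0.25141968 0.005     ]]
circle (0.6316657662391663, 0.2569595277309418) 0.056598961353302 [0.63069386 0.25632236]
side (222, 241) mug centroid [0.65189608 0.13539716]
side (172, 304) mug centroid [0.646362   0.37005578]
scene (340, 202) mug centroid [0.64975643 0.13431187]
scene (370, 163) mug centroid [0.64028877 0.37058788]
```

View pics/fit1.png

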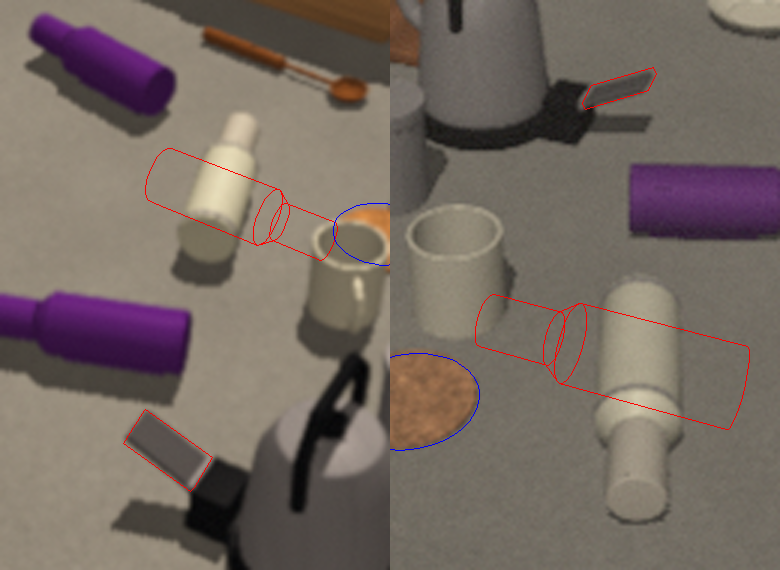

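The crop confirms the white flask and the paddle fit. The flask model turned wrongly because of its Euler order, so I'll refit it.

```bash
sed -i "s/'zy',\[p\[2\]/'ZY',[p[2]/" fit.py
python3 - <<'E'
from fit import *
cs={n:cal(n) for n in("scene","side")}
ob=[]
for n,uv in(("scene",(298,172)),("side",(283,281))):
    im=capture(n)
    for x in silhouettes("flask",n):
        b=x["box"]
        if abs((b[0]+b[2])/2-uv[0])<20 and abs((b[1]+b[3])/2-uv[1])<20: ob.append((cs[n],x["region"]));break
print(len(ob))
p,s=fit(ob,flaskT,[.497,.111,1.957]); print(p,s)
for o in ob: print(fit([o],flaskT,p,.01,.1))
u=np.array([np.cos(p[2]),np.sin(p[2])]); print("cap185",p[:2]+.185*u,"com",p[:2]+.085*u)
big=[]
for n,x,y in(("scene",225,110),("side",200,170)):
    im=cv2.resize(capture(n)[y:y+190,x:x+130],None,fx=3,fy=3,interpolation=2)
    for part in flaskT(p):
        cv2.polylines(im,[cv2.convexHull(((proj(cs[n],part)-[x,y]+.5)*3).astype(np.int32))],True,(255,0,0),1)
    big.append(im)
save("fit2",np.hstack(big))
E
```

```text
2
[0.49038484 0.11023333 1.91116912] -1.869201575703897
(array([0.48938431, 0.10786256, 1.90742724]), np.float64(-0.929242636746143))
(array([0.49111814, 0.11172208, 1.91305901]), np.float64(-0.9632013051753829))
cap185 [0.42862472 0.28461993] com [0.46200857 0.19035691]
```

View pics/fit2.png

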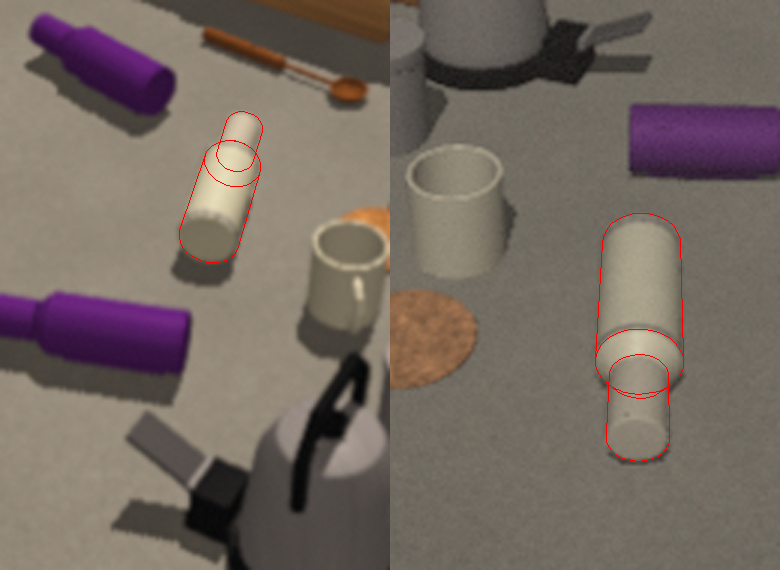

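The fit now sits on the flask in both views: foot (0.490, 0.110), axis yaw 1.911, cap grasp point (0.429, 0.285). I'll start moving.

```bash
cat > to.py <<'E'
from h import *
import sys
s=read_state(); p=np.array(s["ee_pos"]); A=R.from_euler('xyz',s["eef_rot"])
print("t",s["time_s"],"p",p.round(4),"rot",np.round(s["eef_rot"],3),"q",np.round(s["joint_pos"],2),"w",round(s["gripper_width"],4),"gf",round(s["gripper_force"],2),"F",np.round(s["wrist_force"],2))
for a in sys.argv[1:]:
    x,y,z,w=map(float,a.split(',')[:4]); B=R.from_euler('xyz',[np.pi,0,w])
    print(a,(A.inv().apply(np.array([x,y,z])-p)).round(4),((A.inv()*B).as_rotvec()/np.pi).round(4))
E
python3 to.py 0.42,-0.2,0.23,0.9 0.4286,0.2846,0.2,1.911 0.4286,0.2846,0.08,1.911
```

```text
t 1.5 p [ 0.157  -0.5791  0.2226] rot [-3.142 -0.     0.265] q [-1.36  0.09  1.23  0.    1.82 -0.06] w 0.0877 gf 0.0 F [ 0.47 -0.   -0.46]
0.42,-0.2,0.23,0.9 [ 0.353  -0.2971 -0.0073] [ 0.     -0.     -0.2022]
0.4286,0.2846,0.2,1.911 [ 0.4881 -0.7625  0.0227] [ 0.    -0.    -0.524]
0.4286,0.2846,0.08,1.911 [ 0.4881 -0.7625  0.1427] [ 0.    -0.    -0.524]
```

Call:
step_arm(steps=[[[0.353,-0.297,-0.007],[0,0,-0.202],1],[[0.353,-0.297,-0.007],[0,0,-0.202],1],[[0.353,-0.297,-0.007],[0,0,-0.202],1],[[0.353,-0.297,-0.007],[0,0,-0.202],1],[[0.353,-0.297,-0.007],[0,0,-0.202],1],[[0.353,-0.297,-0.007],[0,0,-0.202],1],[[0.353,-0.297,-0.007],[0,0,-0.202],1],[[0.353,-0.297,-0.007],[0,0,-0.202],1],[[0.488,-0.762,0.023],[0,0,-0.524],1],[[0.488,-0.762,0.023],[0,0,-0.524],1],[[0.488,-0.762,0.023],[0,0,-0.524],1],[[0.488,-0.762,0.023],[0,0,-0.524],1]])

```text
time_s: 3.0
ee_pos: [0.4241, 0.0513, 0.2144]
eef_rot: [3.14, 0.0, 1.655]
wrist_force: [1.3, 0.3, 0.8]
gripper_width: 0.0879
gripper_force: 0.0
```

```bash
python3 to.py 0.4286,0.2846,0.14,1.911
```

```text
t 3.0 p [0.4241 0.0513 0.2144] rot [3.14  0.    1.655] q [ 0.04 -0.38  1.67 -0.    1.85 -0.04] w 0.0879 gf 0.0 F [1.26 0.27 0.78]
0.4286,0.2846,0.14,1.911 [0.2321 0.0241 0.0744] [ 0.0004  0.0001 -0.0814]
```

Call:
step_arm(steps=[[[0.21,0.022,0.074],[0,0,-0.07],1],[[0.21,0.022,0.074],[0,0,-0.07],1],[[0.21,0.022,0.074],[0,0,-0.07],1],[[0.21,0.022,0.074],[0,0,-0.07],1],[[0.21,0.022,0.074],[0,0,-0.07],1],[[0.21,0.022,0.074],[0,0,-0.07],1]])

```text
time_s: 3.75
ee_pos: [0.43, 0.26, 0.1406]
eef_rot: [3.141, 0.0, 1.869]
wrist_force: [-0.3, -0.5, 0.3]
gripper_width: 0.0878
gripper_force: 0.0
```

```bash
python3 to.py 0.4286,0.2846,0.0175,1.911
python3 - <<'E'
from fit import *
c=cal("wrist"); im=capture("wrist")
for part in flaskT([.4904,.1102,1.911]): cv2.polylines(im,[cv2.convexHull(proj(c,part).astype(np.int32))],True,(255,0,0),1)
for P in ([.4286,.2846,.035],): cv2.circle(im,tuple(int(v) for v in proj(c,P)[0]),3,(0,0,255),-1)
save("w1",im)
E
```

```text
t 3.75 p [0.43   0.26   0.1406] rot [3.141 0.    1.869] q [ 0.48 -0.17  1.63 -0.    1.68  0.18] w 0.0878 gf 0.0 F [-0.35 -0.46  0.35]
0.4286,0.2846,0.0175,1.911 [0.024  0.0059 0.1231] [ 0.0001  0.0001 -0.0132]
```

View pics/w1.png

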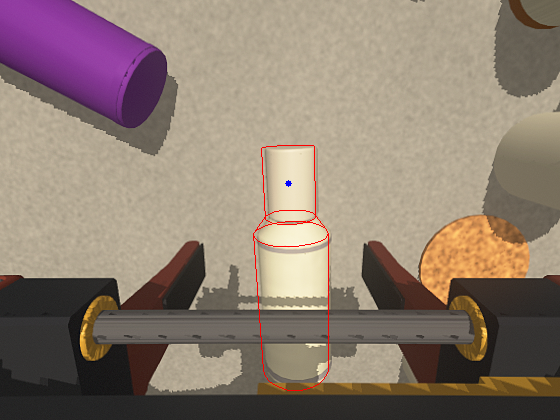

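The wrist view shows the model outline on the flask, with the cap grasp point at (289,183) and clear space on both sides. I'll go down and grip lightly.

Call:
step_arm(steps=[[[0.024,0.006,0.03],[0,0,-0.013],1],[[0.024,0.006,0.06],[0,0,-0.013],1],[[0.024,0.006,0.09],[0,0,-0.013],1],[[0.024,0.006,0.123],[0,0,-0.013],1],[[0.024,0.006,0.123],[0,0,-0.013],1],[[0.024,0.006,0.123],[0,0,-0.013],0],[[0.024,0.006,0.123],[0,0,-0.013],0],[[0.024,0.006,0.123],[0,0,-0.013],0],[[0.024,0.006,0.123],[0,0,-0.013],0],[[0.024,0.006,0.123],[0,0,-0.013],0],[[0.024,0.006,0.123],[0,0,-0.013],0],[[0.024,0.006,0.123],[0,0,-0.013],0]], newtons=8)

```text
time_s: 5.3
ee_pos: [0.4287, 0.2854, 0.0174]
eef_rot: [3.141, -0.0, 1.91]
wrist_force: [-0.2, 0.4, 0.7]
gripper_width: 0.0437
gripper_force: 8.0
```

Gripped at 43.7 mm, which matches the 44 mm cap. I'll lift smoothly.

Call:
step_arm(steps=[[[0,0,-0.02],[0,0,0],0],[[0,0,-0.04],[0,0,0],0],[[0,0,-0.065],[0,0,0],0],[[0,0,-0.09],[0,0,0],0],[[0,0,-0.115],[0,0,0],0],[[0,0,-0.14],[0,0,0],0],[[0,0,-0.165],[0,0,0],0],[[0,0,-0.19],[0,0,0],0],[[0,0,-0.21],[0,0,0],0],[[0,0,-0.23],[0,0,0],0],[[0,0,-0.23],[0,0,0],0],[[0,0,-0.23],[0,0,0],0]])

```text
time_s: 6.8
ee_pos: [0.4283, 0.2851, 0.246]
eef_rot: [-3.14, 0.0, 1.91]
wrist_force: [-0.4, -0.7, -4.1]
gripper_width: 0.0441
gripper_force: 8.0
```

```bash
python3 to.py 0.632,0.2565,0.248,1.57
python3 - <<'E'
from h import *
save("s2",np.hstack([capture("side")[80:400,150:450],capture("scene")[60:380,150:450]]))
E
```

```text
t 6.8 p [0.4283 0.2851 0.246 ] rot [-3.14  0.    1.91] q [ 0.52 -0.13  1.41  0.    1.87  0.18] w 0.0441 gf 8.0 F [-0.36 -0.73 -4.07]
0.632,0.2565,0.248,1.57 [-0.0948  0.1826 -0.0022] [-0.0005  0.0002  0.1083]
```

View pics/s2.png

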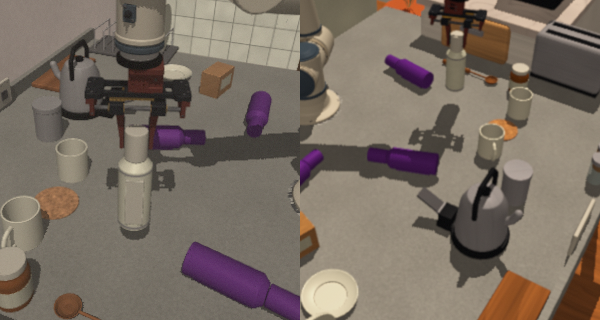

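The flask hangs upright between the pads, at side (285,270) and scene (305,120), and is still. I'll carry it over the coaster gently.

Call:
step_arm(steps=[[[-0.006,0.011,0],[0,0,0],0],[[-0.016,0.031,0],[0,0,0],0],[[-0.028,0.054,0],[0,0,0],0],[[-0.04,0.077,0],[0,0,0],0],[[-0.052,0.1,0],[0,0,0],0],[[-0.064,0.123,0],[0,0,0],0],[[-0.076,0.146,0],[0,0,0],0],[[-0.086,0.166,0],[0,0,0],0],[[-0.093,0.178,0],[0,0,0],0],[[-0.095,0.183,0],[0,0,0],0],[[-0.095,0.183,0],[0,0,0],0],[[-0.095,0.183,0],[0,0,0],0]])

```text
time_s: 8.4
ee_pos: [0.6324, 0.2567, 0.2473]
eef_rot: [-3.142, -0.0, 1.911]
wrist_force: [-0.5, -0.2, -4.0]
gripper_width: 0.0436
gripper_force: 8.0
```

```bash
python3 to.py 0.632,0.2565,0.175,1.91
python3 - <<'E'
from fit import *
ob=[]
for n in("scene","side"):
    c=cal(n); im=capture(n); u0=proj(c,[.632,.2565,.2])[0]
    for x in silhouettes("flask",n):
        b=x["box"]
        if b[0]-10<u0[0]<b[2]+10 and b[1]-10<u0[1]<b[3]+10: ob.append((c,x["region"])); print(n,np.round(b),x["conf"]); break
def T(p):
    a=R.from_euler('xy',[p[4],p[3]]) if len(p)>3 else R.identity()
    return [a.apply(q)+[p[0],p[1],p[2]] for q in FL]
p,s=fit(ob,T,[.632,.2565,.075],.01,.02); print(p,s)
E
```

```text
t 8.4 p [0.6324 0.2567 0.2473] rot [-3.142 -0.     1.911] q [ 0.34  0.33  0.91  0.    1.9  -0.  ] w 0.0436 gf 8.0 F [-0.48 -0.24 -4.  ]
0.632,0.2565,0.175,1.91 [-0.0001 -0.0005  0.0723] [-0.     -0.      0.0002]
scene [343. 113. 369. 178.] 0.97
side [180. 176. 220. 280.] 0.57
[0.62551291 0.27175112 0.07115608] -1.7968217439524667
```

```bash
cat > tilt.py <<'E'
from fit import *
import sys
x0,y0,zp,yaw=map(float,sys.argv[1:5])
ob=[]
for n in("scene","side"):
    c=cal(n); im=capture(n); u0=proj(c,[x0,y0,.15])[0]
    for x in silhouettes("flask",n):
        b=x["box"]
        if b[0]-10<u0[0]<b[2]+10 and b[1]-10<u0[1]<b[3]+10: ob.append((c,x["region"])); print(n,np.round(b),x["conf"]); break
u=np.array([np.cos(yaw),np.sin(yaw),0]); k=np.cross([0,0,1],u)
# pivot at (x0,y0,zp); params: offset of axis along u at grasp, L from foot to grasp, tilt (foot goes to -u for +)
def T(p):
    a=R.from_rotvec(k*p[2]); return [a.apply(q-[0,0,p[1]]+u*p[0])+[x0,y0,zp] for q in FL]
for o in [ob]+[[q] for q in ob]:
    p,s=fit(o,T,[0,.185,0],.008,.1); print("off,L,tilt",p.round(4),"foot",(T(p)[0][:40].mean(0)).round(4),s)
E
python3 tilt.py .6324 .2567 .266 1.911
```

```text
scene [343. 114. 366. 176.] 0.95
side [181. 174. 221. 276.] 0.79
off,L,tilt [ 0.0065  0.1963 -0.0667] foot [0.6267 0.2752 0.0705] -1.7793697944416889
off,L,tilt [-0.0017  0.1918 -0.0994] foot [0.6274 0.273  0.075 ] -0.8647462701977182
off,L,tilt [ 0.0128  0.195  -0.0141] foot [0.628  0.2713 0.0712] -0.940181847184559
```

The flask hangs about 0.07 rad off plumb, with its foot about 16 mm toward +u of the grip. I'll shift −16 mm along tool x so the foot is centred, then lower until it touches.

Call:
step_arm(steps=[[[-0.006,0,0],[0,0,0],0],[[-0.016,0,0.01],[0,0,0],0],[[-0.016,0,0.025],[0,0,0],0],[[-0.016,0,0.04],[0,0,0],0],[[-0.016,0,0.05],[0,0,0],0],[[-0.016,0,0.055],[0,0,0],0],[[-0.016,0,0.055],[0,0,0],0],[[-0.016,0,0.055],[0,0,0],0]])

```text
time_s: 9.8
ee_pos: [0.6383, 0.2416, 0.193]
eef_rot: [3.14, 0.0, 1.91]
wrist_force: [0.7, -0.4, -3.2]
gripper_width: 0.0438
gripper_force: 8.0
```

```bash
python3 to.py; python3 tilt.py .6378 .2416 .211 1.911
python3 - <<'E'
from h import *
save("s3",np.hstack([cv2.resize(capture("side")[150:350,130:280],None,fx=2.5,fy=2.5),cv2.resize(capture("scene")[80:280,280:430],None,fx=2.5,fy=2.5)]))
E
```

```text
t 9.8 p [0.6383 0.2416 0.193 ] rot [3.14 0.   1.91] q [ 0.31  0.31  1.03 -0.    1.8  -0.03] w 0.0438 gf 8.0 F [ 0.66 -0.35 -3.23]
scene [343. 129. 368. 191.] 0.74
side [186. 193. 222. 290.] 0.7
off,L,tilt [ 0.0058  0.1956 -0.0602] foot [0.6328 0.2582 0.0161] -1.786656594547582
off,L,tilt [-0.0077  0.1873 -0.1698] foot [0.6306 0.2643 0.025 ] -0.8470489510489511
off,L,tilt [ 0.0087  0.1959 -0.0278] foot [0.6339 0.2549 0.0154] -0.9629976699422551
```

View pics/s3.png

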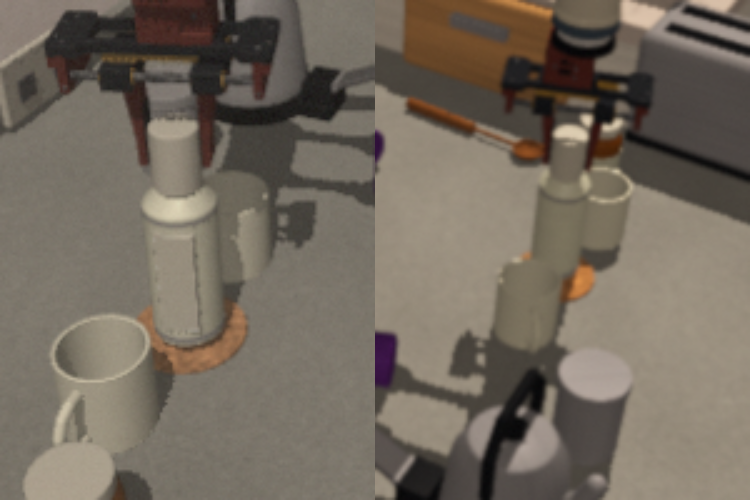

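The flask hangs just above the coaster, and its foot is centred on it in the side view (foot at about (206,283)). I'll lower it the last few millimetres.

Call:
step_arm(steps=[[[0,0,0.003],[0,0,0],0],[[0,0,0.006],[0,0,0],0],[[0,0,0.008],[0,0,0],0],[[0,0,0.008],[0,0,0],0]])

```text
time_s: 10.6
ee_pos: [0.6379, 0.2414, 0.1837]
eef_rot: [-3.141, 0.0, 1.91]
wrist_force: [0.2, -0.3, -2.7]
gripper_width: 0.044
gripper_force: 8.0
```

Call:
step_arm(steps=[[[0,0,0.002],[0,0,0],0],[[0,0,0.002],[0,0,0],0]])

```text
time_s: 10.85
ee_pos: [0.6381, 0.2415, 0.1824]
eef_rot: [3.141, 0.0, 1.91]
wrist_force: [0.2, 0.6, -3.2]
gripper_width: 0.044
gripper_force: 8.0
```

Call:
step_arm(steps=[[[0,0,0.003],[0,0,0],0],[[0,0,0.003],[0,0,0],0]])

```text
time_s: 11.1
ee_pos: [0.6385, 0.2419, 0.182]
eef_rot: [3.138, -0.0, 1.911]
wrist_force: [-1.1, 1.0, 4.6]
gripper_width: 0.0437
gripper_force: 8.0
```

Call:
step_arm(steps=[[[0,0,0.002],[0,0,0],0],[[0,0,0.002],[0,0,0],0]])

```text
time_s: 11.35
ee_pos: [0.6388, 0.2423, 0.1817]
eef_rot: [3.135, -0.001, 1.911]
wrist_force: [-1.9, 0.9, 9.3]
gripper_width: 0.0439
gripper_force: 8.0
```

```bash
python3 tilt.py .638 .2415 .196 1.911;python3 to.py
```

```text
scene [341. 134. 367. 191.] 0.73
side [183. 200. 221. 294.] 0.67
off,L,tilt [ 0.0092  0.1903 -0.0387] foot [0.6333 0.2571 0.0062] -1.7345905949455727
off,L,tilt [ 0.0044  0.193  -0.2022] foot [0.6245 0.2821 0.0077] -0.834051088431361
off,L,tilt [0.0161 0.1879 0.0055] foot [0.6338 0.2557 0.008 ] -0.9443725073807427
t 11.55 p [0.6388 0.2423 0.1818] rot [ 3.135e+00 -1.000e-03  1.911e+00] q [ 0.31  0.31  1.06  0.    1.77 -0.03] w 0.0438 gf 8.02 F [-1.65  1.12  9.59]
```

Contact made. I'll ease off 3 mm, open, wait, then rise clear.

Call:
step_arm(steps=[[[0,0,-0.003],[0,0,0],0],[[0,0,-0.003],[0,0,0],0.6],[[0,0,-0.003],[0,0,0],1],[[0,0,-0.003],[0,0,0],1],[[0,0,-0.003],[0,0,0],1],[[0,0,-0.003],[0,0,0],1],[[0,0,-0.02],[0,0,0],1],[[0,0,-0.05],[0,0,0],1],[[0,0,-0.08],[0,0,0],1],[[0,0,-0.11],[0,0,0],1],[[0,0,-0.11],[0,0,0],1]])

```text
time_s: 12.92
ee_pos: [0.6388, 0.2417, 0.292]
eef_rot: [3.134, 0.0, 1.91]
wrist_force: [0.5, 0.4, 1.0]
gripper_width: 0.0882
gripper_force: 0.0
```

```bash
python3 to.py 0.45,0.0,0.25,1.0; python3 tilt.py .633 .257 .190 1.911
python3 - <<'E'
from h import *
save("s4",np.hstack([cv2.resize(capture("side")[150:350,130:280],None,fx=2.5,fy=2.5),cv2.resize(capture("scene")[80:280,280:430],None,fx=2.5,fy=2.5)]))
E
```

```text
t 12.925 p [0.6388 0.2417 0.292 ] rot [3.134 0.    1.91 ] q [ 0.31  0.35  0.81  0.    1.97 -0.03] w 0.0882 gf 0.0 F [0.46 0.38 0.97]
0.45,0.0,0.25,1.0 [-0.1651 -0.2588  0.0401] [ 0.0022 -0.001   0.2897]
scene [341. 131. 366. 192.] 0.77
side [185. 202. 221. 292.] 0.59
off,L,tilt [-0.0015  0.1865  0.0157] foot [0.6353 0.2529 0.0036] -1.7291825902326963
off,L,tilt [-0.0038  0.1862 -0.1519] foot [0.6257 0.2801 0.0053] -0.8008628901215891
off,L,tilt [-0.001   0.1873  0.0273] foot [0.6358 0.2513 0.0028] -0.9625244981196038
```

View pics/s4.png

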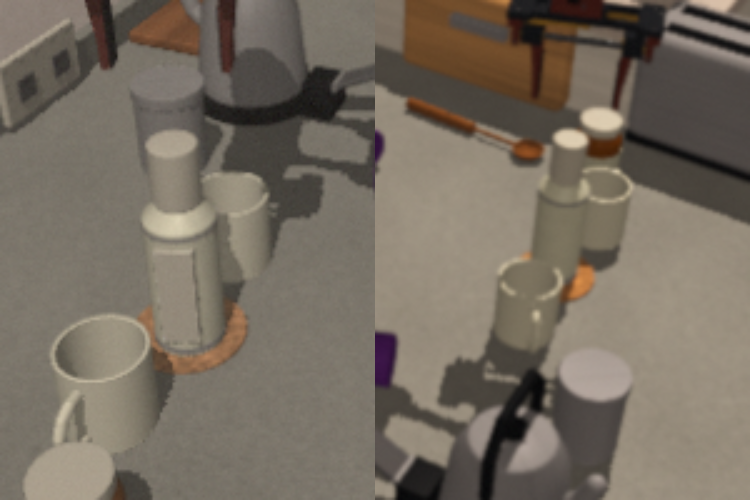

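The flask stands upright, about 5 mm off the coaster's centre, and is let go; the mugs have not moved. Next the paddle: level tip at about (0.600, −0.196, 0.049).

```bash
python3 to.py 0.6,-0.196,0.29,0.124
```

```text
t 13.225 p [0.6377 0.2413 0.2852] rot [-3.139 -0.     1.91 ] q [ 0.31  0.36  0.81  0.    1.97 -0.03] w 0.0879 gf 0.0 F [-0.61  0.59 -0.56]
0.6,-0.196,0.29,0.124 [-0.3998 -0.1812 -0.0043] [-0.0007  0.0008  0.5685]
```

Call:
step_arm(steps=[[[-0.04,-0.018,-0.004],[0,0,0.057],1],[[-0.08,-0.036,-0.004],[0,0,0.114],1],[[-0.12,-0.054,-0.004],[0,0,0.171],0.5],[[-0.16,-0.072,-0.004],[0,0,0.228],0],[[-0.2,-0.09,-0.004],[0,0,0.284],0],[[-0.24,-0.108,-0.004],[0,0,0.341],0],[[-0.28,-0.126,-0.004],[0,0,0.398],0],[[-0.32,-0.144,-0.004],[0,0,0.455],0],[[-0.36,-0.162,-0.004],[0,0,0.512],0],[[-0.4,-0.181,-0.004],[0,0,0.5685],0],[[-0.4,-0.181,-0.004],[0,0,0.5685],0],[[-0.4,-0.181,-0.004],[0,0,0.5685],0]])

```text
time_s: 14.72
ee_pos: [0.6004, -0.1956, 0.2904]
eef_rot: [-3.141, 0.001, 0.126]
wrist_force: [0.2, 0.6, -0.3]
gripper_width: 0.0006
gripper_force: 0.0
```

```bash
python3 to.py 0.6,-0.196,0.1,0.124
python3 - <<'E'
from fit import *
for n in("wrist","scene"):
    c=cal(n); im=capture(n)
    for x in silhouettes("paddle",n)[:3]:
        print(n,np.round(x["box"]),x["conf"])
        if x["conf"]>.5: print(fit([(c,x["region"])],padT,[.6615,-.188,.124],.01,.1))
    if n=="wrist":
        cv2.polylines(im,[cv2.convexHull(proj(c,padT([.6615,-.188,.124])[0]).astype(np.int32))],True,(255,0,0),1); save("w2",im)
E
```

```text
t 14.725 p [ 0.6004 -0.1956  0.2904] rot [-3.141e+00  1.000e-03  1.260e-01] q [-0.37  0.21  0.98  0.    1.95  1.08] w 0.0006 gf 0.0 F [ 0.23  0.61 -0.35]
0.6,-0.196,0.1,0.124 [-0.0003  0.0006  0.1904] [-0.0003  0.0003  0.0005]
wrist [265. 127. 299. 192.] 0.88
(array([ 0.66729647, -0.18763819,  0.04828323]), np.float64(-0.9666484084961353))
wrist [  0.  72.  78. 148.] 0.56
(array([ 0.6615, -0.188 ,  0.124 ]), np.float64(0.0))
```

View pics/w2.png

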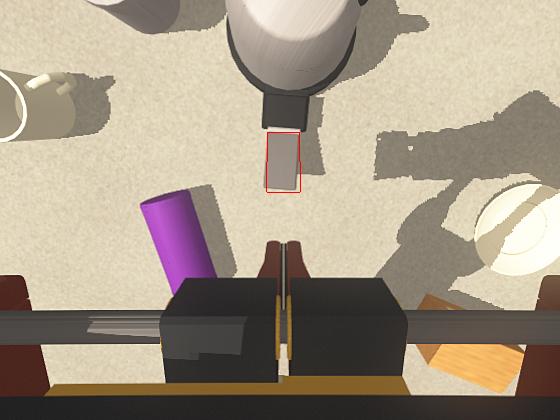

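The wrist view shows the paddle at (283,160) in front of the switch block and refines the hinge to (0.667, −0.188), yaw 0.05. I'll press at (0.605, −0.191).

Call:
step_arm(steps=[[[0.005,-0.004,0.05],[0,0,0.024],0],[[0.005,-0.004,0.1],[0,0,0.024],0],[[0.005,-0.004,0.15],[0,0,0.024],0],[[0.005,-0.004,0.19],[0,0,0.024],0],[[0.005,-0.004,0.205],[0,0,0.024],0],[[0.005,-0.004,0.215],[0,0,0.024],0],[[0.005,-0.004,0.222],[0,0,0.024],0],[[0.005,-0.004,0.229],[0,0,0.024],0],[[0.005,-0.004,0.235],[0,0,0.024],0],[[0.005,-0.004,0.2405],[0,0,0.024],0],[[0.005,-0.004,0.2415],[0,0,0.024],0],[[0.005,-0.004,0.2415],[0,0,0.024],0]], newtons=20)

```text
time_s: 16.42
ee_pos: [0.6061, -0.1921, 0.0537]
eef_rot: [3.139, -0.003, 0.049]
wrist_force: [-4.3, 0.9, 6.5]
gripper_width: 0.0005
gripper_force: 3.3
```

```bash
python3 to.py 0.605,-0.191,0.049,0.05
python3 - <<'E'
from h import *
save("s5",np.hstack([cv2.resize(capture("side")[100:220,180:300],None,fx=3,fy=3),cv2.resize(capture("scene")[200:320,240:360],None,fx=3,fy=3)]))
E
```

```text
t 16.425 p [ 0.6061 -0.1921  0.0537] rot [ 3.139e+00 -3.000e-03  4.900e-02] q [-0.36  0.21  1.4  -0.    1.53  1.16] w 0.0005 gf 3.29 F [-4.29  0.88  6.5 ]
0.605,-0.191,0.049,0.05 [-0.001  -0.0012  0.0047] [ 0.0008 -0.0011 -0.0003]
```

View pics/s5.png

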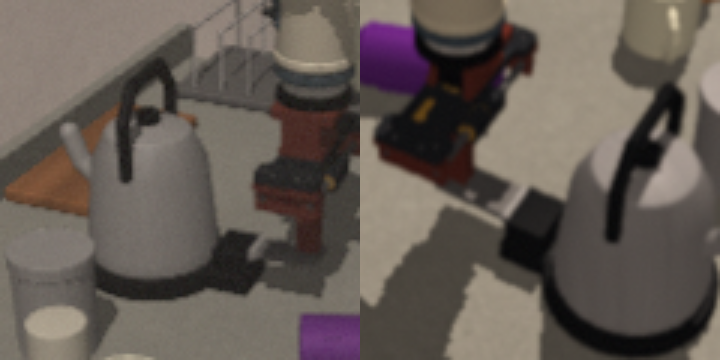

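The fingers hold the paddle about 4–5 mm above level (TCP z 0.0537, 6.5 N). I'll press a little further.

Call:
step_arm(steps=[[[0,0,0.003],[0,0,0],0],[[0,0,0.0055],[0,0,0],0],[[0,0,0.0055],[0,0,0],0],[[0,0,0.0055],[0,0,0],0]])

```text
time_s: 17.02
ee_pos: [0.606, -0.1922, 0.0488]
eef_rot: [3.139, -0.003, 0.049]
wrist_force: [-6.5, 0.6, 8.1]
gripper_width: 0.0004
gripper_force: 4.4
```

TCP z is 0.0488 with about 8 N, which matches level (0.049 m, 7.5 N). I'll hold for over a second and check.

Call:
step_arm(steps=[[[0,0,0],[0,0,0],0],[[0,0,0],[0,0,0],0],[[0,0,0],[0,0,0],0],[[0,0,0],[0,0,0],0],[[0,0,0],[0,0,0],0],[[0,0,0],[0,0,0],0],[[0,0,0],[0,0,0],0],[[0,0,0],[0,0,0],0],[[0,0,0],[0,0,0],0],[[0,0,0],[0,0,0],0],[[0,0,0],[0,0,0],0],[[0,0,0],[0,0,0],0]])

```text
time_s: 18.52
ee_pos: [0.606, -0.1922, 0.0488]
eef_rot: [3.139, -0.003, 0.049]
wrist_force: [-5.9, 0.3, 8.2]
gripper_width: 0.0008
gripper_force: 4.4
```

```bash
python3 tilt.py .635 .253 .190 1.911; python3 to.py
```

```text
scene [344. 134. 369. 195.] 0.94
off,L,tilt [ 0.0037  0.1847 -0.1258] foot [0.6269 0.2783 0.0072] -0.8211471103327496
off,L,tilt [ 0.0037  0.1847 -0.1258] foot [0.6269 0.2783 0.0072] -0.8211471103327496
t 18.725 p [ 0.606  -0.1922  0.0488] rot [ 3.139e+00 -3.000e-03  4.900e-02] q [-0.36  0.22  1.4  -0.    1.52  1.16] w 0.0008 gf 4.41 F [-6.73 -0.54  9.55]
```

The hold is steady. This flask fit came from the scene view alone, where mug_b hides the foot; the clearer side view showed it standing upright on the coaster. Handing in.

```bash
python3 -c "
from workcell import *
print(job_done())"
```

```text
the job is handed in; nothing more can be done
None
```

I handed the job in with the white flask standing let go on the coaster, about 5 mm off centre, and the fingers holding the paddle level (TCP z 0.0488 m, about 8 N); no verdict came back.

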